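# Fit the stop pin in the banding wheel

### The job

Take the stop pin (the stud with the plain cylindrical grip) out of the wooden block and fit it fully home in the head of the banding wheel, upright with its flange flat on the face, and let go of it. Its hole is skinned over with dried slip and cannot be seen, so feel for it: slide the pin's tip lightly over the face along the middle turned ring, on the lock lever's side, until it drops in, and never press the wheel with more than 60 N. Leave the ball-headed stud, mug, jar and plate where they are.

Things in the scene. Friction and masses are not known exactly. Their poses are not given: they have to be found in the camera images.
- pin: Steel stop pin, tip down in one of the block's two holes. Origin: centre of its tip, z up its axis. From the tip: nose cone 5 mm in diameter, widening to 12 mm at 4 mm; 12 mm shank up to 18 mm; flange 26 mm in diameter from 18 to 23 mm, its underside a thin black rubber washer; plain cylindrical grip 20 mm in diameter from 23 to 63 mm. Mass about 0.14 kg.
- ballstud: The other stud in the block, to be left alone: same shank and flange, but a 10 mm neck and a ball 28 mm in diameter on top (60 mm long in all). Origin at the centre of its tip.
- block: Fixed wooden block, 50 x 130 x 24 mm, origin under its centre, z up. Two through holes of 15 mm, 40 mm either side of its centre along its own y; the studs' flanges rest on its top, 24 mm above the table, so a stud must rise 18 mm to come clear.
- wheel: Banding wheel fixed to the table: foot, column and a round red head 180 mm in diameter, 28 mm thick, flat face 85 mm above the table. Origin under its centre on the table, z up. Its x axis points along the lock lever, a steel rod with a black ball 40 mm above the table, sticking out under the head to 145 mm from the axis. The head is locked at an unknown angle and does not turn.
- wheel_face (a point): Centre of the head's flat face (85 mm above the table, on the wheel's axis); x axis along the lock lever, z up. Three fine rings are turned in the face, with radii of 30, 60 and 82 mm. The face is rigid: come down on it slowly, at about 10 mm/s.
- arc_mid (a point): Point on the middle ring (60 mm from the axis), straight above the lever; x axis along the lever. The hole lies on this ring, anywhere within 35 degrees either side of this point: one upright, square-edged blind hole, 14 mm in diameter, 22 mm deep, skinned over with dried slip level with the face so that no camera sees it; the skin gives no resistance.
- mug: White mug, 80 mm in diameter, 95 mm high, to be left alone. Origin under its centre.
- jar: Small glaze jar, 48 mm in diameter, 70 mm high, to be left alone. Origin under its centre.
- plate: White plate, 140 mm in diameter, to be left alone. Origin under its centre.
Things that resemble listed ones, but are neither listed nor needed, are in the scene too. What is shaped like the pin but green is not meant.

How it is judged:
On the way:
1. the pin is lifted clear of the wooden block (height (world z) of pin above 0.035 m), for 0.1 s.
At the end, for the whole second after the job is handed in: The pin stands in the wheel's hole: its tip at least 16 mm below the face (flange within 2 mm of flat on it), 55 to 65 mm from the wheel's axis, upright within 0.08 rad, at rest and released; ball-headed stud, mug, jar and plate within 20 mm of where they were (z of pin in the frame of wheel_face below -0.016 m and horizontal distance between pin and wheel_face between 0.055 and 0.065 m and angle between pin's own z axis and vertical below 0.08 rad and linear speed of pin below 0.02 m/s and distance of each of ballstud, mug, jar, plate from where it was at the start of the episode below 0.02 m); the robot touches nothing.
It fails at once if the wheel is pressed with more than 60 N by the pin (contact force between pin and wheel above 60 N).
It fails at once if the robot itself presses the wheel with more than 60 N (contact force between any of the fingers, the arm and wheel above 60 N).
It fails at once if the ball-headed stud, mug, jar or plate is moved more than 20 mm (distance of any of ballstud, mug, jar, plate from where it was at the start of the episode above 0.02 m).
It also fails if it takes over 58 s, if anything falls off the work surface, if the arm or the gripper's body presses on something with over 40 N, if the wrist force passes 120 N, or if a joint passes its speed limit or range.

### The arm

A 6-joint arm with a two-finger parallel gripper is mounted at the origin on the work surface. World frame = base frame: x ahead of the robot, y to its left, z up, the work surface at z = 0. Lengths are in m, angles in rad, forces in N, time in s.
With the tool pointing down it reaches from about 0.35 to 0.8 m from the base axis. Payload 7.3 kg.
Tool frame: the origin (TCP) lies between the finger pads; the fingertips stand 25 mm ahead of it and the grasp point (between the pads) lies 6 mm ahead of it (r.tip_extent is the distance from the TCP to the fingertips, in m); z points along the fingers, y is the line along which they close (so a half turn about z gives the same grasp; the last joint's range is limited). The gripper opens to 85 mm and grips with 20 to 120 N. Pads are 22 mm wide; open, the fingers measure 114 mm over their backs; the gripper's body (76 mm by 85 mm) begins 54 mm behind the grasp point. The pads swing forward as they close: fully open they stand 13 mm farther back than shut.
Start: joints at [-1.427, 0.342, 1.524, -0, 1.275, -0.146], TCP at [0.15, -0.503, 0.256] pointing down, gripper open.
Joint ranges: [-2.53, 2.53], [-0.77, 2.02], [0.04, 2.7], [-1, 4.14], [0.28, 2.66], [-3.11, 3.11]. Speed limits (rad/s): [2.57, 2.57, 3.14, 3.14, 3.14, 3.14].

### API

Orientations are given as a unit quaternion [x, y, z, w].
In Python, from workcell import r, command_gripper, optics gives the robot as it stands. The module is installed in compiled form; this text tells all that it offers. Calls block until the motion is done:
- r.reach(position, orientation): joint-space move of the TCP to a pose.
- r.move_straight(position, orientation=None, speed=0.15, max_force=None): straight line of the TCP; orientation=None keeps the orientation; speed is the mean speed in m/s. With max_force (N) it stops when the force on the tool has changed by that much, and returns True; else False.
- r.movej(angles): joint-space move.
- command_gripper(opening, force=None): finger opening in m; force is the grip in N (None keeps the last); returns when the fingers have stopped.
- r.hold(seconds).
- r.solve_ik(position, orientation): joint angles nearest the present ones, or None.
- r.read_state(): the state.
- optics.get_image(name): name is "scene" or "top" or "wrist"; returns (picture, depth): 400x640x3 uint8, red, green, blue; 400x640 float32, m along the optical axis (not along the pixel's ray), 0 where there is no reading.
- optics.camera_model(name): a dict with "K" (3x3 intrinsics, pixels), "R" (3x3) and "t" (3): a world point X has camera coordinates R X + t; the wrist camera has in their place "tool_from_camera" (4x4, takes a point from camera to tool coordinates, whose origin is the TCP and whose axes are the flange's). Camera axes: x right, y down, z forward; pixel columns grow to the right and rows downward; lengths in m; the calibration is good to about 2 mm. A picture is of the moment at which its call begins: read the wrist's pose just before it. camera_model takes no time and is no camera call.
A pose or a line that the arm cannot do raises r.PlanningError and nothing moves.
- r.finish_job(): hands the job in; it is judged then, once.
The state is a dict: "time_s": time; "joint_positions": joint angles; "dq": joint speeds; "tau": joint torques, N m; "eef_pos": TCP position; "eef_rot": TCP orientation; "contact_force": force on the tool from outside, world axes, zero at the start; "torque": the same for the moment, N m; "grip_width": finger opening in m; "grip_force": force on a finger pad.
Only numpy, scipy, OpenCV 4.12 (cv2) and the standard library are available. Lean on these libraries where they do the work, as an engineer would, in place of code of your own. Each camera call takes 0.05 s, during which the arm holds its last target. There are 200 camera calls.

## Working session

There is one attempt and no reset: what is moved stays moved. The work goes in short steps, each a Python script; the robot and the scene stay as the last script left them, time stands still between calls to the robot, and variables do not carry over. Pictures are saved under pics/ and viewed, at most 10 in all, crops included, and the job is handed in when it is done.

```bash
mkdir -p pics
python3 - <<'E'
from workcell import r, optics
import cv2, numpy as np
np.set_printoptions(precision=4,suppress=True)
for n in ("scene","top"):
    p,d=optics.get_image(n); np.savez(n+".npz",p=p,d=d)
    cv2.imwrite(f"pics/{n}0.png",p[...,::-1])
    m=optics.camera_model(n); print(n,m["K"],m["R"],m["t"])
print(optics.camera_model("wrist"))
s=r.read_state(); print(s["time_s"],s["eef_rot"],r.tip_extent)
E
```

```text
scene [[505.4386   0.     320.4521]
 [  0.     505.4386 196.7721]
 [  0.       0.       1.    ]] [[-0.6459  0.7634  0.0009]
 [ 0.591   0.5008 -0.6323]
 [-0.4832 -0.4079 -0.7747]] [ 0.3224 -0.3109  1.3913]
top [[414.3433   0.     312.9926]
 [  0.     414.3433 197.9281]
 [  0.       0.       1.    ]] [[-0.0152 -0.9997  0.0197]
 [-0.9952  0.0132 -0.0974]
 [ 0.0971 -0.0211 -0.995 ]] [0.0521 0.5893 0.9878]
{'K': array([[328.2122,   0.    , 323.2696],
       [  0.    , 328.2122, 198.1032],
       [  0.    ,   0.    ,   1.    ]]), 'tool_from_camera': array([[-0.0005, -0.9453, -0.3262,  0.0843],
       [ 1.    , -0.0008,  0.0008, -0.0003],
       [-0.001 , -0.3262,  0.9453, -0.1176],
       [ 0.    ,  0.    ,  0.    ,  1.    ]])}
0.1 [ 0.9895  0.1444 -0.     -0.0007] 0.025
```

View pics/scene0.png

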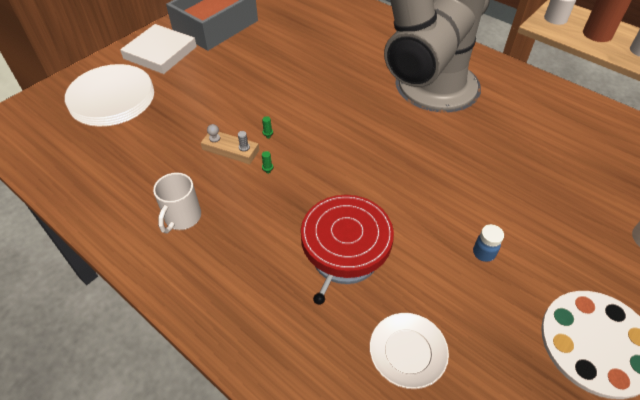

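View pics/top0.png

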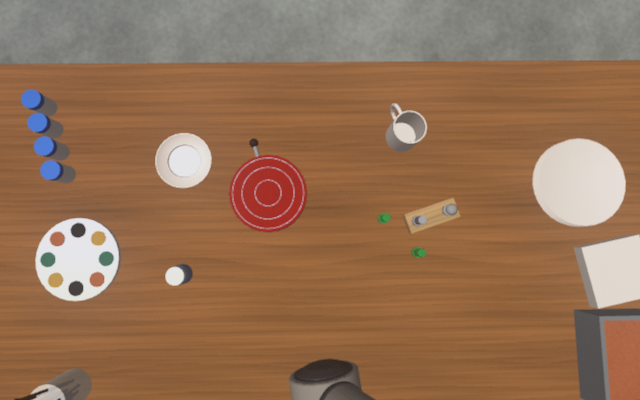

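The scene view shows the red wheel at (347,232), its lever ball at (319,298), and the block at (230,146). There are four candidates for the pin:
- Grey stud with a plain grip, scene (243,140) / top (420,220). This one fits: steel, cylindrical, in the block.
- Ball-headed stud, scene (213,132) / top (451,210).
- Green stud, scene (267,127).
- Green stud, scene (267,162).

I'll measure next and confirm with an enlarged crop.

```bash
cat > h.py <<'E'
import numpy as np, cv2
from workcell import r, optics, command_gripper
np.set_printoptions(precision=4,suppress=True)
def ray(n,uv,T=None):
    m=optics.camera_model(n); d=np.linalg.inv(m["K"])@[uv[0],uv[1],1.]
    if n=="wrist":
        M=T@m["tool_from_camera"]; return M[:3,3],M[:3,:3]@d
    return -m["R"].T@m["t"], m["R"].T@d
def onplane(n,uv,z,T=None):
    c,d=ray(n,uv,T); return c+d*(z-c[2])/d[2]
def blobs(mask,amin=20):
    k,l,s,c=cv2.connectedComponentsWithStats(mask.astype(np.uint8)); 
    return [(c[i],s[i],l==i) for i in range(1,k) if s[i,4]>=amin]
E
python3 - <<'E'
from h import *
S=np.load("scene.npz")["p"];P=np.load("top.npz"); D=P["d"];P=P["p"]
def cloud(n,d,m):
    v,u=np.nonzero(m&(d>0)); o=[]
    M=optics.camera_model(n)
    pc=np.linalg.inv(M["K"])@np.array([u,v,np.ones_like(u)])*d[v,u]
    return (M["R"].T@(pc-M["t"][:,None])).T
for n,f in(("top",P),("scene",S)):
    hsv=cv2.cvtColor(f,cv2.COLOR_RGB2HSV); H,s,V=cv2.split(hsv)
    d=np.load(n+".npz")["d"]
    red=((H<5)|(H>174))&(s>170)&(V>60)
    for c,st,m in blobs(cv2.morphologyEx(red.astype(np.uint8),cv2.MORPH_CLOSE,np.ones((5,5))),800):
        X=cloud(n,d,m); t=X[abs(X[:,2]-.085)<.006]
        (cx,cy),rad=cv2.minEnclosingCircle(t[:,:2].astype(np.float32))
        print(n,"red",c,st[4],"z",np.median(X[:,2]),"circle",cx,cy,rad,"mean",t.mean(0))
    g=(H>45)&(H<75)&(s>150)
    for c,st,m in blobs(g,25):
        X=cloud(n,d,m); print(n,"green",c,st,"top",X[:,2].max(),np.median(X,0))
    k=(V<45)
    for c,st,m in blobs(k,20):
        X=cloud(n,d,m); X=np.median(X,0) if len(X) else 0
        if st[4]<250: print(n,"black",c,st[4],X)
    x0,y0=(385,190) if n=="top" else (195,110)
    sub=f[y0:y0+65,x0:x0+90]; 
    cv2.imwrite(f"pics/crop_{n}.png",cv2.resize(sub,None,fx=6,fy=6,interpolation=cv2.INTER_CUBIC)[...,::-1])
    grey=(s<50); grey[:y0]=0;grey[y0+65:]=0;grey[:,:x0]=0;grey[:,x0+90:]=0
    for c,st,m in blobs(grey,15):
        X=cloud(n,d,m); print(n,"grey",c,st,"zmax",X[:,2].max(),X[X[:,2]>X[:,2].max()-.006].mean(0))
a=cv2.imread("pics/crop_top.png");b=cv2.imread("pics/crop_scene.png"); cv2.imwrite("pics/crops.png",cv2.resize(np.vstack([a,b]),None,fx=.75,fy=.75))
E
```

```text
top red [267.5959 193.0264] 4576 z 0.08450305052072853 circle 0.5986291766166687 0.15011191368103027 0.08893343806266785 mean [0.5978 0.15   0.0845]
top grey [449.4688 209.2812] [443 204  14  11 128] zmax 0.06754376162924622 [ 0.5576 -0.2848  0.064 ]
top grey [418.7207 220.1081] [412 216  15  10 111] zmax 0.07192082892629846 [ 0.5321 -0.21    0.0685]
scene red [346.5906 235.4821] 6048 z 0.0855663271060334 circle 0.5986816883087158 0.15103517472743988 0.0905253142118454 mean [0.6034 0.1541 0.0856]
scene green [266.7667 126.7667] [263 118   9  19 120] top 0.06849647857127024 [ 0.4605 -0.2032  0.0436]
scene green [266.5338 161.6767] [263 152   9  20 133] top 0.06661008262076255 [ 0.5442 -0.1215  0.0457]
scene black [413.5723  26.2013] 159 [0.2335 0.0258 0.2955]
scene black [463.8286  50.0571] 35 [0.029  0.0609 0.149 ]
scene black [318.6118 298.4706] 85 [0.7307 0.1909 0.0486]
scene black [615.     312.5721] 208 [0.3811 0.62   0.0141]
scene grey [213.1259 132.7413] [208 125  12  17 143] zmax 0.0691467947427101 [ 0.5584 -0.283   0.0653]
scene grey [242.7325 140.8535] [238 131  11  20 157] zmax 0.07215990724894912 [ 0.5329 -0.2099  0.0694]
```

View pics/crops.png

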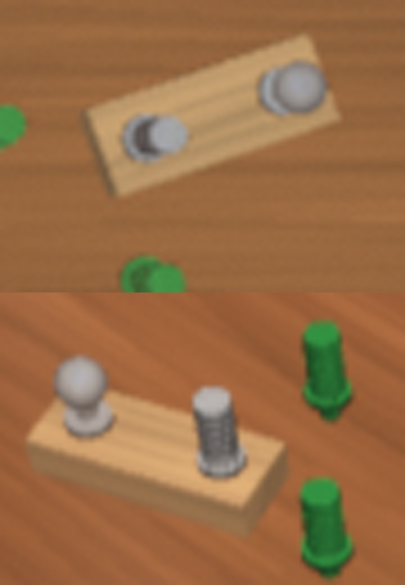

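The crops confirm it. The pin is the plain cylinder at top (420,220) / scene (243,140), and the ball-headed stud is the other one. The pin measures (0.532,-0.210) with its top at about 0.069 as expected. The studs are 78 mm apart, against 80 mm given. Next I'll find the lever direction and hover over the pin for a wrist check.

```bash
cat >> h.py <<'E'
from scipy.spatial.transform import Rotation as Ro
def down(yaw):  # tool z down, tool y along world angle yaw
    y=np.array([np.cos(yaw),np.sin(yaw),0]); z=np.array([0,0,-1.]); x=np.cross(y,z)
    return Ro.from_matrix(np.c_[x,y,z]).as_quat()
def pose():
    s=r.read_state(); T=np.eye(4); T[:3,:3]=Ro.from_quat(s["eef_rot"]).as_matrix(); T[:3,3]=s["eef_pos"]; return T
E
python3 - <<'E'
from h import *
P=np.load("top.npz")["p"]; sub=P[133:153,244:264].max(2)<60
for c,st,m in blobs(sub,8): 
    X=onplane("top",c+[244,133],.04); print("ball top",c+[244,133],st[4],X, "r",np.hypot(*(X[:2]-[.5986,.1505])),"ang",np.arctan2(X[1]-.1505,X[0]-.5986))
X=onplane("scene",(318.6,298.5),.04); print("ball scene",X,"r",np.hypot(*(X[:2]-[.5986,.1505])),"ang",np.arctan2(X[1]-.1505,X[0]-.5986))
for k in (0,1):
    for nm,p,yw in (("pin",[.5325,-.21,.16],.335),("wheel",[.656,.167,.16],.28+np.pi/2)):
        print(nm,k,r.solve_ik(p,down(yw+k*np.pi)))
yaws=[.335,.335+np.pi]; q=[(np.abs(r.solve_ik([.5325,-.21,.16],down(y))[5]),y) for y in yaws if r.solve_ik([.5325,-.21,.16],down(y)) is not None]
y=min(q)[1]; print("yaw",y)
r.reach([.5325,-.21,.16],down(y)); command_gripper(.045,60)
T=pose(); p,d=optics.get_image("wrist"); np.savez("w1.npz",p=p,d=d,T=T); cv2.imwrite("pics/w1.png",p[...,::-1])
M=np.linalg.inv(T@optics.camera_model("wrist")["tool_from_camera"]); c=M@[.5325,-.21,.069,1]; uv=optics.camera_model("wrist")["K"]@c[:3]; print("expected",uv/uv[2],r.read_state()["time_s"])
E
```

```text
ball scene [0.7269 0.1882 0.04  ] r 0.13372532645498053 ang 0.2858081609477779
pin 0 [-0.5095  0.5177  1.5259 -0.      1.098  -0.8445]
wheel 0 [ 0.1362  0.6997  1.1856 -0.      1.2563 -1.7146]
pin 1 [-0.5095  0.5177  1.5259 -0.      1.098   2.2971]
wheel 1 [ 0.1362  0.6997  1.1856 -0.      1.2563  1.427 ]
yaw 0.335
expected [323.4281 214.7239   1.    ] 2.4167
```

View pics/w1.png

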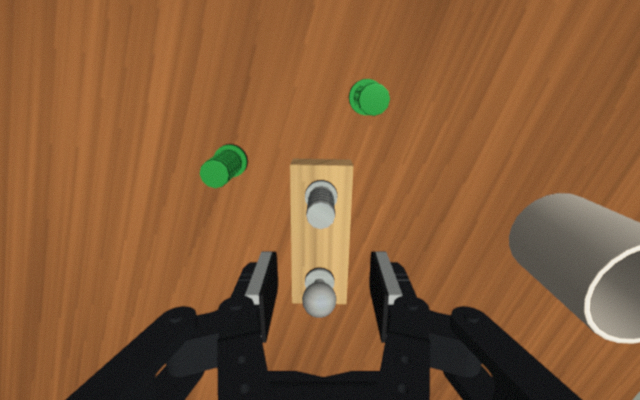

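The wrist view shows the pin's top at (320,215), against an expected (323,215), so the error is about 1 mm. The fingers straddle the block across its width, and the green studs at (215,170) and (371,97) are clear. Now I'll grasp and lift.

Run:
```python
from h import *
P=[.532,-.2105]
print(r.move_straight([*P,.0600],down(.335),speed=.08,max_force=12), r.read_state()["eef_pos"])
command_gripper(0.0,60); s=r.read_state(); print("grip",s["grip_width"],s["grip_force"],s["contact_force"],s["time_s"])
r.move_straight([*P,.16],speed=.1); s=r.read_state(); print(s["grip_width"],s["contact_force"],s["time_s"])
C=np.array([.5986,.1505]); a=.286-np.deg2rad(38)
p=C+.06*np.array([np.cos(a),np.sin(a)])
r.reach([*p,.155],down(.286+np.pi/2)); s=r.read_state(); print(s["eef_pos"],s["contact_force"],s["grip_width"],s["time_s"])
T=pose(); w,d=optics.get_image("wrist"); np.savez("w2.npz",p=w,d=d,T=T); t,dt=optics.get_image("top"); np.savez("t2.npz",p=t,d=dt)
S,_=optics.get_image("scene"); np.savez("s2.npz",p=S)
cv2.imwrite("pics/w2.png",np.hstack([w[100:400,160:480],cv2.resize(S[120:280,250:420],(320,300))])[...,::-1])
```

```text
False [ 0.5323 -0.2107  0.0606]
grip 0.01818143636604629 58.464176058769226 [-2.3367  0.3552  4.9458] 4.1667
0.018413116320397566 [ 0.4606 -0.0536 -1.7237] 5.3167
[0.6544 0.1272 0.1548] [ 0.9324 -0.0375 -0.7235] 0.01839391264300203 6.6667
```

View pics/w2.png

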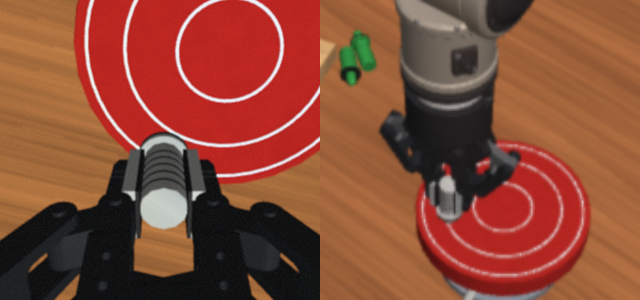

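The pin is in the jaws (width 18 mm, pads slightly compressed) and poised over the wheel. The green stud near scene (267,127) now seems to be lying next to the other one. It's an unlisted thing, but I need to check the ball-headed stud and the others. I'll also measure the pin's offset in the jaws from the top disc at wrist (322,308).

Run:
```python
from h import *
z=np.load("w2.npz"); w=z["p"]; T=z["T"]
m=(w.min(2)>150); m[:285]=0; m[335:]=0; m[:,:295]=0; m[:,350:]=0
for c,st,_ in blobs(m,100):
    X=onplane("wrist",c,T[2,3]+.0084,T); print("top disc",c,st,"tool",(np.linalg.inv(T)@[*X,1])[:3])
for n,a,b in (("top","top.npz","t2.npz"),("scene","scene.npz","s2.npz")):
    A=np.load(a)["p"].astype(int);B=np.load(b)["p"].astype(int)
    df=(abs(A-B).max(2)>40)
    for c,st,_ in blobs(df,12): print(n,"changed",c,st)
# ballstud now
P=np.load("t2.npz")["p"]; s=cv2.cvtColor(P,cv2.COLOR_RGB2HSV)[...,1]<50; s[:198]=0;s[225:]=0;s[:,:400]=0;s[:,470:]=0
print([(c,st[4]) for c,st,_ in blobs(s,15)])
```

```text
top disc [323.4908 308.1876] [ 301  288   46   41 1471] tool [ 0.0001  0.0002 -0.0084]
top changed [253.8947 262.1504] [   90    93   244   307 25119]
top changed [399.6777 236.0598] [378 213  48  44 602]
top changed [418.53 219.9 ] [412 216  15  10 100]
top changed [352.6633 379.7963] [334 360  41  40 594]
top changed [313.8691 373.6644] [293 363  40  21 596]
top changed [340.4595 379.6216] [334 377  13   6  37]
top changed [326.5732 392.061 ] [320 385  14  15  82]
top changed [344.6207 397.4828] [341 395   9   5  29]
scene changed [340.0318  98.0288] [  263     0   193   239 17889]
scene changed [451.3073  11.0763] [432   0  35  39 524]
scene changed [491.5009   7.3529] [471   0  40  20 527]
scene changed [525.9052  36.4351] [ 475    0   92   72 3259]
scene changed [427.1778  16.6222] [424  13   8   9  45]
scene changed [510.5833  26.1667] [510  24   3   6  12]
scene changed [468.1644  38.8493] [463  34  11  10  73]
scene changed [268.3464 144.8311] [260 116  20  58 586]
scene changed [242.8118 141.1237] [238 131  12  21 186]
[(array([449.4688, 209.2812]), np.int32(128))]
```

Nothing listed has moved: the ball-headed stud is still at top (449,209), and only the loose green decoys shifted. The pin is centred in the jaws to within 0.2 mm. Now I'll touch down at 10 mm/s.

Run:
```python
from h import *
C=np.array([.5986,.1505]); a=.286-np.deg2rad(38); p=C+.06*np.array([np.cos(a),np.sin(a)])
r.move_straight([*p,.146],speed=.05); s=r.read_state(); print(s["eef_pos"],s["contact_force"])
hit=r.move_straight([*p,.134],speed=.01,max_force=5); 
for k in range(2):
    s=r.read_state(); print(hit,s["eef_pos"],s["contact_force"],s["torque"],s["time_s"]); r.hold(.1)
zc=s["eef_pos"][2]
# small press steps to learn stiffness
r.move_straight([*p,zc-.0005],speed=.01,max_force=12); s=r.read_state(); print(s["eef_pos"],s["contact_force"],s["time_s"])
```

```text
[0.654  0.1281 0.1453] [-0.6246  0.3292 -1.9976]
True [0.6544 0.1284 0.1394] [ 0.0043 -0.7596  4.1897] [-0.0248  0.1149  0.0245] 7.8917
True [0.6544 0.1284 0.1394] [-0.2946  0.6948  5.9902] [-0.0468  0.1167  0.0246] 7.9917
[0.6546 0.1284 0.1394] [-0.6869  0.7308  6.1689] 8.3417
```

Run:
```python
from h import *
C=np.array([.5986,.1505]); zc=.1394; zt=zc-.0006
for deg in np.arange(-36,38.1,2.5):
    a=.286+np.deg2rad(deg); p=C+.06*np.array([np.cos(a),np.sin(a)])
    hit=r.move_straight([*p,zt],speed=.012,max_force=12)
    s=r.read_state(); f=s["contact_force"]; e=s["eef_pos"]
    print("%.1f hit%d z%.4f zt%.4f"%(deg,hit,e[2],zt),f, e[:2]-p, "%.2f"%s["time_s"])
    if hit or e[2]<zc-.0012 or f[2]<1: break
    if f[2]>30: break
    zt+= -.0003 if f[2]<6 else (.0003 if f[2]>11 else 0)
```

```text
-36.0 hit0 z0.1394 zt0.1388 [-1.2344 -2.295   7.0412] [ 0.0001 -0.0007] 8.67
-33.5 hit0 z0.1394 zt0.1388 [-1.0701 -2.4793  6.1049] [ 0.0003 -0.0007] 9.03
-31.0 hit0 z0.1394 zt0.1388 [-0.1762 -2.6224  5.5768] [ 0.0003 -0.0008] 9.40
-28.5 hit0 z0.1393 zt0.1385 [-1.6879 -3.9101  6.6048] [ 0.0005 -0.0009] 9.77
-26.0 hit0 z0.1394 zt0.1385 [-0.7308 -2.8956  6.5377] [ 0.0006 -0.0009] 10.13
-23.5 hit0 z0.1393 zt0.1385 [-0.3031 -2.1521  6.611 ] [ 0.0006 -0.0009] 10.50
-21.0 hit0 z0.1394 zt0.1385 [ 0.1805 -3.3067  5.895 ] [ 0.0007 -0.0009] 10.87
-18.5 hit0 z0.1393 zt0.1382 [-0.4461 -3.5085  7.4844] [ 0.0008 -0.0012] 11.23
-16.0 hit0 z0.1393 zt0.1382 [ 0.3049 -3.6579  7.6207] [ 0.0008 -0.001 ] 11.60
-13.5 hit0 z0.1394 zt0.1382 [-0.1817 -3.0361  8.1573] [ 0.0009 -0.001 ] 11.97
-11.0 hit0 z0.1394 zt0.1382 [ 0.5502 -3.9197  7.3836] [ 0.001 -0.001] 12.33
-8.5 hit0 z0.1394 zt0.1382 [ 0.4155 -3.8729  7.077 ] [ 0.001  -0.0009] 12.70
-6.0 hit0 z0.1394 zt0.1382 [ 0.5843 -3.082   6.6027] [ 0.001  -0.0009] 13.07
-3.5 hit0 z0.1393 zt0.1382 [ 1.627  -3.6173  7.1264] [ 0.0011 -0.001 ] 13.43
-1.0 hit0 z0.1393 zt0.1382 [-0.1917 -3.6556  6.799 ] [ 0.0011 -0.0009] 13.80
1.5 hit0 z0.1394 zt0.1382 [ 1.1649 -3.1072  7.3792] [ 0.0011 -0.0009] 14.17
4.0 hit0 z0.1392 zt0.1382 [ 1.3413 -2.7093  6.1903] [ 0.0011 -0.0008] 14.53
6.5 hit0 z0.1372 zt0.1382 [ 0.195  -0.0026 -1.5249] [-0.0006  0.0001] 14.90
```

The pin dropped in between 4° and 6.5°: z fell 2.2 mm and the force went to zero. The arm gives about 3.5 N per mm sideways, so the cone can centre itself. I'll move on to the estimated centre and descend gently, taking out the side force as it goes.

Run:
```python
from h import *
C=np.array([.5986,.1505]); zc=.1394; a=.286+np.deg2rad(9.5)
p=C+.06*np.array([np.cos(a),np.sin(a)])
def show(t,hit):
    global s; s=r.read_state(); d=s["eef_pos"][:2]-C; print(t,hit,"depth %.1fmm"%(1e3*(zc-s["eef_pos"][2])),"rad %.1f deg %.1f"%(1e3*np.hypot(*d),np.rad2deg(np.arctan2(d[1],d[0])-.286)),s["contact_force"],"%.2f"%s["time_s"])
show("now",0)
hit=r.move_straight([*p,.1375],speed=.012,max_force=8); show("slide",hit)
p=s["eef_pos"][:2].copy()
for k in range(14):
    z=s["eef_pos"][2]-.0035
    hit=r.move_straight([*p,z],speed=.012,max_force=14); show("down",hit)
    f=s["contact_force"]; d=zc-s["eef_pos"][2]
    p=s["eef_pos"][:2]+np.clip(f[:2]*1.5e-4,-.001,.001)
    if d>.0172 or f[2]>25: break
```

```text
now 0 depth 2.2mm rad 59.5 deg 6.8 [ 0.195  -0.0026 -1.5249] 14.90
slide False depth 2.1mm rad 60.0 deg 9.7 [-0.6085  1.0615 -1.3966] 15.32
down False depth 5.7mm rad 59.9 deg 9.7 [-0.5573 -1.1658 -1.7001] 15.78
down False depth 9.3mm rad 59.8 deg 9.6 [ 0.5024 -0.5185 -2.0755] 16.23
down False depth 12.9mm rad 59.8 deg 9.5 [ 0.4873 -0.0458 -1.1923] 16.68
down False depth 16.6mm rad 59.9 deg 9.5 [-0.4286  0.3656 -1.9222] 17.13
down True depth 17.8mm rad 59.8 deg 9.4 [-0.6388 -0.1773  4.6989] 17.41
```

The pin is home: 17.8 mm deep with the flange in contact. I'll press it down lightly, release, retreat and check.

Run:
```python
from h import *
s=r.read_state(); p=s["eef_pos"].copy()
hit=r.move_straight([p[0],p[1],p[2]-.002],speed=.01,max_force=12); s=r.read_state(); print(hit,s["eef_pos"],s["contact_force"])
command_gripper(.045); s=r.read_state(); print("open",s["grip_width"],s["contact_force"])
r.move_straight([p[0],p[1],.26],speed=.1)
T=pose(); w,dw=optics.get_image("wrist"); np.savez("w3.npz",p=w,d=dw,T=T)
r.reach([.35,-.15,.32],down(.286+np.pi/2))
t,d=optics.get_image("top"); S,sd=optics.get_image("scene"); np.savez("t3.npz",p=t,d=d); np.savez("s3.npz",p=S,d=sd)
for n,a,b in (("top","top.npz",t),("scene","scene.npz",S)):
    df=abs(np.load(a)["p"].astype(int)-b).max(2)>40
    for c,st,_ in blobs(df,12): print(n,"changed",c,st)
cv2.imwrite("pics/end.png",np.vstack([np.hstack([w[:300:,160:480],cv2.resize(S[170:320,270:430],(320,300))]),cv2.resize(t[100:270,140:480],(640,320))])[:600,...,::-1])
s=r.read_state(); print(s["contact_force"],s["time_s"])
```

```text
False [0.6526 0.1766 0.1216] [-4.4547 -1.256   9.7269]
open 0.04473141865683976 [-0.117  -0.2001  0.3837]
top changed [255.296 168.016] [249 162  13  13 125]
top changed [399.7212 236.0952] [378 213  48  44 599]
top changed [418.4608 219.8922] [412 216  14  10 102]
top changed [492.9039 356.7369] [  403   304   184    96 10807]
top changed [327.2633 381.0084] [ 290  359   85   41 2491]
top changed [597.3254 394.0397] [592 386  13  14 126]
top changed [257.4118 398.2941] [254 397   8   3  17]
scene changed [298.617    8.7394] [292   0  12  21 188]
scene changed [325.8682   9.3514] [318   0  21  26 296]
scene changed [397.1071   1.0714] [391   0  11   4  28]
scene changed [411.6923   1.1538] [408   0   8   4  13]
scene changed [458.3704  45.5053] [ 384    0  147   94 7868]
scene changed [470.0667   0.6333] [463   0  18   3  30]
scene changed [485.875   3.125] [484   0   5   9  24]
scene changed [479.7541   7.4262] [476   2   8  12  61]
scene changed [459.7857  46.7857] [458  45   5   4  14]
scene changed [268.3735 145.1036] [260 116  20  58 589]
scene changed [242.7838 141.1622] [238 131  12  21 185]
scene changed [339.7695 250.3011] [333 238  14  24 269]
[0.1135 0.0134 0.3758] 21.3833
```

View pics/end.png

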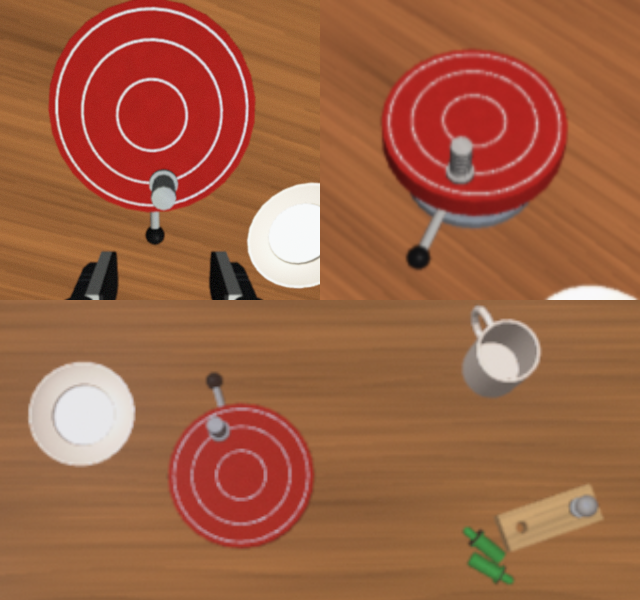

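The pin stands upright on the middle ring with its flange flat on the face: wrist crop (163,188), scene crop (460,160). The listed things are unmoved; only the two green decoys are lying down. One last height check, then I'll hand in.

Run:
```python
from h import *
ok=[]
for n,f,box in (("scene","s3.npz",(333,238,347,262)),("top","t3.npz",(247,160,264,177))):
    d=np.load(f)["d"]; M=optics.camera_model(n); x0,y0,x1,y1=box
    v,u=np.mgrid[y0:y1,x0:x1].reshape(2,-1); pc=np.linalg.inv(M["K"])@np.array([u,v,1+0*u])*d[v,u]
    X=(M["R"].T@(pc-M["t"][:,None])).T; h=X[X[:,2]>X[:,2].max()-.006]; c=np.median(h,0)
    print(n,"top z",X[:,2].max(),c,"rad",np.hypot(*(c[:2]-[.5986,.1505]))); ok.append(c[2]<.135)
if all(ok): print(r.finish_job())
```

```text
scene top z 0.8808844525364182 [1.0643 0.4771 0.8809] rad 0.5687932746923424
top top z 0.1321857967104666 [0.6532 0.1777 0.13  ] rad 0.060974258384313536
```

The top camera puts the pin's top at z = 0.130, as required for flush, and 61 mm from the axis. The scene value is only a zero-depth pixel, which maps to the camera itself. Handing in.

```bash
python3 -c "
from workcell import r
print(r.finish_job())"
```

```text
the job is handed in; nothing more can be done
None
```

The stop pin is fully home in the wheel's hole, released, and the job is handed in at about 21 s of the 58 s; the ball-headed stud, mug, jar and plate did not move, but I knocked over the two green decoy studs beside the block.

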